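# Find the full tin of baking beads by feel

### The job

Three identical closed tins in the wooden rack hold steel baking beads, but only one is full. Going from the left end of the rack to the right as seen from the robot, lift each tin a few centimetres straight up out of its pocket to feel its weight, putting each back upright in its own pocket before lifting the next (the last need not go back if it is the full one). Then take the heaviest and finish while holding it still and upright in the gripper, about 20 cm above the table over the rack, with the two lighter tins standing in their own pockets and the mug, the spice jar and the tape roll not disturbed.

Things in the scene. Friction and masses are not known exactly. Their poses are not given: they have to be found in the camera images.
- tin_a: one of three identical closed oblong tins, 36 mm deep (x), 56 mm wide (y), 67 mm high, lid fixed; origin at the centre of its underside, z up. Upright in a rack pocket, long side along the rack; grip it from above across its depth. Its letter says nothing of its place or weight (0.1 to 0.8 kg; the heaviest outweighs each other one by at least 0.1 kg)
- tin_b: one of three identical closed oblong tins, 36 mm deep (x), 56 mm wide (y), 67 mm high, lid fixed; origin at the centre of its underside, z up. Upright in a rack pocket, long side along the rack; grip it from above across its depth. Its letter says nothing of its place or weight (0.1 to 0.8 kg; the heaviest outweighs each other one by at least 0.1 kg)
- tin_c: one of three identical closed oblong tins, 36 mm deep (x), 56 mm wide (y), 67 mm high, lid fixed; origin at the centre of its underside, z up. Upright in a rack pocket, long side along the rack; grip it from above across its depth. Its letter says nothing of its place or weight (0.1 to 0.8 kg; the heaviest outweighs each other one by at least 0.1 kg)
- rack: fixed light-wood block 86 mm deep (x), 330 mm long (y), 18 mm high, with three rectangular pockets in a row along y, 110 mm apart, each 46 mm (x) by 66 mm (y) and 8 mm deep, one tin in each; origin at the centre of its underside on the table, +y to the robot's left, z up; its yaw varies by about 0.3 rad
- bay_left (a point): centre of the floor of the left (+y) pocket of the rack (10 mm above the table); axes as the rack
- bay_middle (a point): centre of the floor of the middle pocket of the rack (10 mm above the table); axes as the rack
- bay_right (a point): centre of the floor of the right (-y) pocket of the rack (10 mm above the table); axes as the rack
- cinnamon: bystander: round spice jar with a pale cap, diameter 56 mm, 111 mm high, loose, standing behind the rack; origin at the centre of its underside
- mug: bystander: white mug 92 mm across, 123 mm with its handle, 95 mm high, loose, behind the rack; origin at the centre of its underside
- tape: bystander: roll of tape, 98 mm across, 25 mm high, lying loose between the robot and the rack; origin at the centre of its underside

How it is judged:
By the outcome, as a careful person would: the job done as asked, in the order asked, and still so for the second after the job is handed in, while the arm keeps its last pose, push and grip.
It also fails if it takes over 72 s, if anything falls off the work surface, if the arm or the gripper's body presses on something with over 40 N, if the wrist force passes 120 N, or if a joint passes its speed limit or range.

### The arm

A 6-joint arm with a two-finger parallel gripper is mounted at the origin on a cart in front of the work surface, level with it; the furniture and walls round the work are solid. World frame = base frame: x ahead of the robot, y to its left, z up, the work surface at z = 0. Lengths are in mm, angles in rad, forces in N, time in s.
With the tool pointing down it reaches from about 300 to 775 mm from the base axis. Payload 14.6 kg.
Tool frame: the origin (TCP) lies at the centre of the arm's flange, where the gripper is bolted on; the fingertips stand 173 mm ahead of it and the grasp point (between the pads) lies 155 mm ahead of it; z points along the fingers, y is the line along which they close (so a half turn about z gives the same grasp; the last joint's range is limited). The gripper opens to 85 mm and grips with 20 to 120 N. Pads are 22 mm wide; open, the fingers measure 114 mm over their backs; the gripper's body (76 mm by 85 mm) begins 54 mm behind the grasp point. The pads swing forward as they close: fully open they stand 13 mm farther back than shut.
Start: joints at [-0.067, 0.3, 1.521, -0, 1.321, -0.067], TCP at [549.992, -0.002, 404.681] pointing down, gripper open.
Joint ranges: [-3.03, 3.03], [-0.79, 2.21], [0.23, 2.52], [-1.04, 4.18], [0, 3.07], [-2.55, 2.55]. Speed limits (rad/s): [2.22, 2.22, 2.57, 3.14, 3.14, 3.14].

### API

Orientations are given as a unit quaternion [w, x, y, z].
In Python, from rig import bot, eyes gives the robot as it stands. Calls block until the motion is done:
- bot.move_to(position, orientation): joint-space move of the TCP to a pose.
- bot.servo_line(position, attitude=None, speed=150, until_force=None): straight line of the TCP; attitude=None keeps the orientation; speed is the mean speed in mm/s. With until_force (N) it stops when the force on the tool has changed by that much, and returns True; else False.
- bot.move_joints(angles): joint-space move.
- bot.move_gripper(opening, grip_force=None): finger opening in mm; grip_force is the grip in N (None keeps the last); returns when the fingers have stopped.
- bot.dwell(seconds).
- bot.ik(position, orientation): joint angles nearest the present ones, or None.
- eyes.read_camera(name): name is "scene" or "side" or "wrist"; returns a dict with "image" (420x560x3 uint8, blue, green, red), "depth" (420x560 float32, mm along the optical axis (not along the pixel's ray), 0 where there is no reading), "fovy" (degrees; the focal length in pixels is half the picture's height over the tangent of half this angle, whatever the lens; pixels are square), "cx", "cy" (the principal point, pixels), "eye" and "attitude" of the camera in the world; the wrist camera has in their place "mount" (4x4, takes a point from camera to tool coordinates, whose origin is the TCP and whose axes are the flange's). Camera axes: x right, y down, z forward; pixel columns grow to the right and rows downward; lengths in mm; the calibration is good to about 2 mm. A picture is of the moment at which its call begins: read the wrist's pose just before it.
A pose or a line that the arm cannot do raises bot.MotionError and nothing moves.
- bot.finish_job(): hands the job in; it is judged then, once.
Trained networks look in the newest picture that a camera, given by its name, has taken for a name from the list of things; names that differ only in an ending like _2 or _b are one class to them, and where a whole thing is asked for, a point or a joint stands for the part that bears it (a point fixed in the world has none). Each returns a list of dicts, best first, with "p" (0 to 1); they miss things now and then, are a little off and sometimes report something else, mostly with a low value. They report only what shows in the picture. A call takes as long as a camera call.
- eyes.look_for(camera, target): "pixel" ([row, column] in pixels, amid what is visible of it).
- eyes.trace(camera, target): "pixels" (420x560 bool, what is visible of it) and "pixel" ([row, column] in pixels, amid what is visible of it).
Readings, each from a call of its own:
- bot.read_clock(): time.
- bot.read_joint_positions(): joint angles.
- bot.read_qvel(): joint speeds.
- bot.read_effort(): joint torques, N m.
- bot.read_ee_pos(): TCP position.
- bot.read_tool_rot(): TCP orientation.
- bot.read_ft_force(): force on the tool from outside, world axes, zero at the start.
- bot.read_moment(): the same for the moment, N m.
- bot.read_grip_width(): finger opening in mm.
- bot.read_grip_force(): force on a finger pad.
Only numpy, scipy, OpenCV 4.12 (cv2) and the standard library are available. Lean on these libraries where they do the work, as an engineer would, in place of code of your own. Each camera call takes 0.05 s, during which the arm holds its last target. There are 200 camera calls.

## Working session

There is one attempt and no reset: what is moved stays moved. The work goes in short steps, each a Python script; the robot and the scene stay as the last script left them, time stands still between calls to the robot, and variables do not carry over. Pictures are saved under pics/ and viewed, at most 10 in all, crops included, and the job is handed in when it is done.

```bash
ls; mkdir -p pics
cat > h.py <<'E'
import numpy as np, cv2
from scipy.spatial.transform import Rotation as R
from rig import bot, eyes
def rot(q): return R.from_quat([q[1],q[2],q[3],q[0]]).as_matrix()
def shot(name):
    p=np.array(bot.read_ee_pos()); q=bot.read_tool_rot()
    c=eyes.read_camera(name)
    T=np.eye(4)
    if name=="wrist":
        W=np.eye(4); W[:3,:3]=rot(q); W[:3,3]=p; T=W@np.array(c["mount"])
    else:
        a=np.array(c["attitude"]); T[:3,:3]=rot(a) if a.size==4 else a; T[:3,3]=c["eye"]
    c["T"]=T; c["f"]=c["image"].shape[0]/2/np.tan(np.radians(c["fovy"])/2)
    return c
def cloud(c,mask):
    v,u=np.nonzero(mask&(c["depth"]>0)); d=c["depth"][v,u]
    P=np.stack([(u-c["cx"])/c["f"]*d,(v-c["cy"])/c["f"]*d,d],1)
    return P@c["T"][:3,:3].T+c["T"][:3,3]
def down(yaw): # tool down; tool y axis (closing) along world direction at angle yaw from x
    y=np.array([np.cos(yaw),np.sin(yaw),0]); z=np.array([0,0,-1.]); x=np.cross(y,z)
    q=R.from_matrix(np.stack([x,y,z],1)).as_quat(); return [q[3],q[0],q[1],q[2]]
E
python3 - <<'E'
from h import *
print(bot.read_tool_rot(),bot.read_clock())
for n in ["scene","wrist","side"]:
    c=shot(n); im=c["image"].copy(); print(n,c["T"][:3,3].round(),c["f"].__round__())
    for t in ["tin_a","rack","cinnamon","mug","tape"]:
        for r in eyes.trace(n,t)[:4]:
            if r["p"]<.3: continue
            P=cloud(c,r["pixels"]); 
            cv2.putText(im,t+"%.1f"%r["p"],(int(r["pixel"][1]),int(r["pixel"][0])),0,.4,(0,0,255),1)
            if len(P): print(t,round(r["p"],2),np.round(r["pixel"]),len(P),np.median(P,0).round(),np.percentile(P,[2,98],axis=0).round().tolist())
    cv2.imwrite(f"pics/{n}0.png",im)
print(bot.read_clock())
E
```

```text
pics
rig.py
[-4.38633285e-04  7.07105437e-01  7.07107872e-01 -4.08009224e-04] 0.0
scene [203. 406. 688.] 457
tin_a 0.75 [229. 304.] 1023 [506.  30.  71.] [[494.0, -6.0, 15.0], [530.0, 48.0, 80.0]]
tin_a 0.73 [160. 355.] 846 [ 550. -180.   62.] [[537.0, -224.0, 12.0], [573.0, -168.0, 79.0]]
tin_a 0.69 [192. 333.] 933 [527. -73.  66.] [[514.0, -114.0, 15.0], [551.0, -59.0, 79.0]]
rack 0.87 [226. 325.] 3735 [513. -48.  18.] [[466.0, -246.0, -3.0], [592.0, 77.0, 21.0]]
cinnamon 0.97 [190. 223.] 1709 [658.  81.  73.] [[644.0, 47.0, -2.0], [696.0, 97.0, 113.0]]
tape 0.62 [260. 385.] 1429 [389. -78.  22.] [[345.0, -127.0, 1.0], [434.0, -36.0, 27.0]]
wrist [549.  82. 374.] 295
tin_a 0.95 [254. 268.] 1914 [536. -76.  77.] [[516.0, -113.0, 17.0], [555.0, -58.0, 79.0]]
tin_a 0.87 [328. 286.] 1755 [ 557. -176.   76.] [[539.0, -221.0, 15.0], [575.0, -168.0, 78.0]]
tin_a 0.56 [169. 250.] 1986 [517.  23.  77.] [[497.0, -6.0, 25.0], [535.0, 48.0, 79.0]]
rack 0.93 [211. 272.] 10018 [534. -44.  18.] [[470.0, -235.0, 9.0], [597.0, 73.0, 20.0]]
rack 0.72 [117. 415.] 4981 [662.  72. 111.] [[644.0, 47.0, 
[... 356 characters left out ...]
 526. -101.   51.] [[516.0, -117.0, 12.0], [555.0, -65.0, 78.0]]
tin_a 0.68 [255. 348.] 2096 [ 547. -209.   52.] [[539.0, -226.0, 12.0], [577.0, -174.0, 78.0]]
tin_a 0.55 [209. 248.] 1404 [507.   4.  52.] [[496.0, -10.0, 12.0], [536.0, 42.0, 78.0]]
rack 0.94 [264. 310.] 4673 [ 520. -140.   17.] [[467.0, -254.0, 1.0], [604.0, 59.0, 19.0]]
rack 0.42 [212. 245.] 1371 [506.   4.  51.] [[496.0, -10.0, 13.0], [535.0, 41.0, 78.0]]
cinnamon 0.81 [176. 308.] 1752 [662.  54.  63.] [[645.0, 42.0, 0.0], [695.0, 92.0, 112.0]]
mug 0.81 [196. 386.] 3008 [714. -99.  68.] [[691.0, -151.0, 5.0], [778.0, -37.0, 94.0]]
tape 0.92 [284. 214.] 2316 [390. -95.  17.] [[346.0, -131.0, -1.0], [436.0, -41.0, 25.0]]
0.9
```

Run:
```python
from h import *
def tins():
    out={}
    for n in ["scene","wrist","side"]:
        c=shot(n)
        for r in eyes.trace(n,"tin_a"):
            if r["p"]<.3: continue
            P=cloud(c,cv2.erode(r["pixels"].astype(np.uint8),np.ones((2,2)))>0)
            top=P[P[:,2]>72]; 
            if len(top)<50: continue
            (x,y),s,a=cv2.minAreaRect(top[:,:2].astype(np.float32))
            print(n,round(r["p"],2),len(top),"rect",round(x,1),round(y,1),np.round(s,1),round(a,1),"z",np.median(top[:,2]).round(1))
tins()
```

```text
scene 0.94 485 rect 513.2 20.7 [31.6 55.4] 13.3 z 77.6
scene 0.64 314 rect 555.0 -196.2 [31.  55.6] 10.1 z 77.6
scene 0.62 418 rect 534.7 -87.3 [33.8 57. ] 12.9 z 77.5
wrist 0.94 1279 rect 535.5 -86.9 [32.8 56. ] 12.5 z 77.3
wrist 0.86 1716 rect 515.3 19.8 [33.  55.6] 12.9 z 77.4
wrist 0.86 936 rect 558.4 -196.1 [31.8 56.1] 10.7 z 77.3
side 0.85 268 rect 514.5 15.5 [30.1 50.7] 12.2 z 76.5
side 0.7 393 rect 535.2 -90.6 [33.1 53.9] 14.0 z 76.7
side 0.59 496 rect 557.5 -198.9 [33.6 53.9] 13.5 z 76.8
```

View pics/wrist0.png

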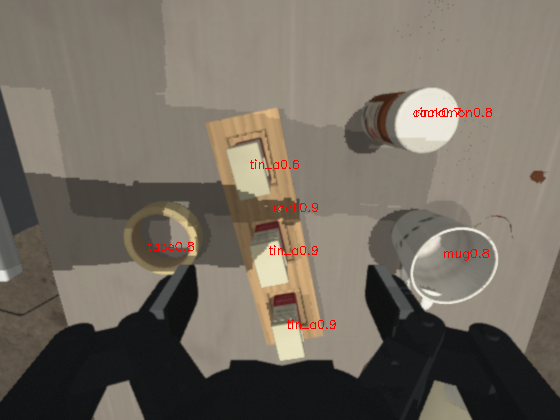

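View pics/scene0.png

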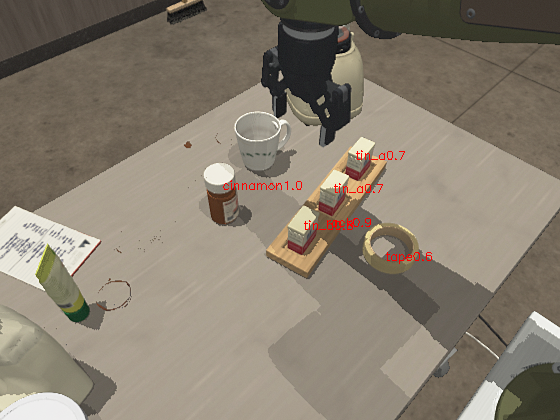

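```bash
cat >> h.py <<'E'
YAW=0.2; Q=down(YAW)
MID=np.array([535.4,-87.3]); AX=np.array([-np.sin(YAW),np.cos(YAW)])
TIN=[np.array([514.6,19.8]),np.array([535.2,-87.3]),np.array([557.2,-196.3])]
def fz(): return np.mean([bot.read_ft_force() for _ in range(1)],0)
def weigh(i,zg=207,lift=45):
    x,y=TIN[i]
    bot.move_to([x,y,300],Q); bot.dwell(.3); f0=fz()
    bot.servo_line([x,y,zg],speed=120)
    bot.move_gripper(20,60); print("width",bot.read_grip_width(),"grip",bot.read_grip_force())
    bot.servo_line([x,y,zg+lift],speed=60); bot.dwell(.6); f1=fz()
    print(i,"f0",np.round(f0,2),"f1",np.round(f1,2),"kg",round((f0-f1)[2]/9.81,3),"w",bot.read_grip_width(),"p",np.round(bot.read_ee_pos(),1),"t",bot.read_clock())
    return f0,f1
def put(i,zg=207):
    x,y=TIN[i]; hit=bot.servo_line([x,y,zg+.5],speed=40,until_force=8)
    print("hit",hit,np.round(bot.read_ee_pos(),1),np.round(bot.read_ft_force(),1))
    bot.dwell(.2); bot.move_gripper(85); bot.servo_line([x,y,300],speed=120); print("t",bot.read_clock())
E
python3 - <<'E'
from h import *
for t in TIN:
    for z in (207,300,400): 
        j=bot.ik([*t,z],Q); print(None if j is None else np.round(j,2))
bot.move_gripper(85)
weigh(0)
c=shot("side"); cv2.imwrite("pics/side1.png",c["image"])
E
```

```text
[-0.03  0.48  1.79 -0.    0.87 -0.23]
[-0.03  0.34  1.73 -0.    1.07 -0.23]
[-0.03  0.23  1.63 -0.    1.29 -0.23]
[-0.23  0.53  1.71 -0.    0.9  -0.43]
[-0.23  0.39  1.66 -0.    1.09 -0.43]
[-0.23  0.29  1.55 -0.    1.31 -0.43]
[-0.4   0.62  1.56 -0.    0.96 -0.6 ]
[-0.4   0.49  1.51 -0.    1.14 -0.6 ]
[-0.4   0.39  1.41 -0.    1.34 -0.6 ]
width 31.72021358123854 grip 58.72622923459858
0 f0 [-0.54 -0.31  0.26] f1 [ 0.24 -0.4  -1.48] kg 0.178 w 31.882503397869648 p [514.6  19.8 252. ] t 5.2083
```

View pics/side1.png

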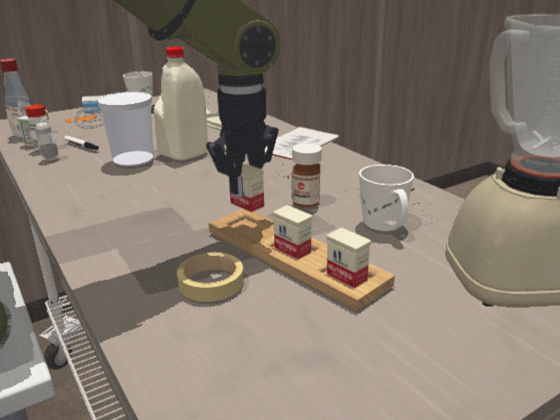

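The left tin hangs upright in the gripper at about (190,247), clear of its empty pocket (230,245). The other two tins stand in place.

Run:
```python
from h import *
print(np.std([bot.read_ft_force() for _ in range(5)],0))
put(0)
c=shot("wrist"); cv2.imwrite("pics/wrist2.png",c["image"])
for r in eyes.trace("wrist","tin_a"):
    P=cloud(c,r["pixels"]); top=P[P[:,2]>60]
    if r["p"]>.3 and len(top)>20:
        print(round(r["p"],2),np.round(cv2.minAreaRect(top[:,:2].astype(np.float32))[0],1),np.median(top[:,2]).round(1),np.ptp(top[:,2]).round(1))
```

```text
[6.9388939e-18 0.0000000e+00 0.0000000e+00]
hit False [514.7  19.8 207.7] [ 0.8  0.7 -1.7]
t 8.2083
0.66 [514.8  20.1] 77.3 19.4
0.62 [524.2 -34.6] 77.1 140.5
```

View pics/wrist2.png

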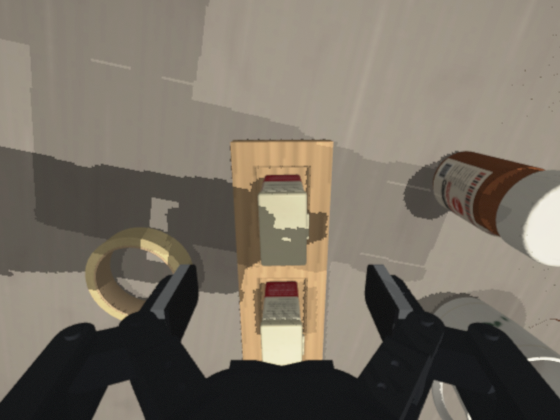

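The left tin is back upright in its pocket (282,220), with its top at 77 mm as before. I'll do the middle and right tins next, averaging the force readings over time.

```bash
cat >> h.py <<'E'
def fz():
    a=[]
    for _ in range(8): bot.dwell(.08); a.append(bot.read_ft_force())
    print("sd",np.std(a,0).round(2)); return np.mean(a,0)
E
python3 - <<'E'
from h import *
weigh(1); put(1)
c=shot("side")
for r in eyes.trace("side","tin_a"):
    P=cloud(c,r["pixels"]); top=P[P[:,2]>72]
    if r["p"]>.3 and len(top)>20:
        print(round(r["p"],2),np.round(cv2.minAreaRect(top[:,:2].astype(np.float32))[0],1),np.median(top[:,2]).round(1))
weigh(2)
c=shot("side"); cv2.imwrite("pics/side3.png",c["image"])
E
```

```text
sd [0.47 0.52 0.37]
width 32.07693931135036 grip 58.808422152433195
sd [0.58 0.47 0.36]
1 f0 [-0.04 -0.1  -0.18] f1 [ 0.02  0.25 -5.85] kg 0.578 w 32.063681269736875 p [535.2 -87.3 252. ] t 13.425
hit False [535.3 -87.3 207.7] [-0.3 -0.1 -4.8]
t 16.375
0.81 [515.5  18.8] 76.5
0.81 [ 558.6 -198. ] 76.9
0.77 [536.6 -88.3] 76.7
sd [0.49 0.59 0.68]
width 32.19511728287977 grip 58.90660062432289
sd [0.28 0.74 0.34]
2 f0 [-0.37 -0.06  0.06] f1 [-0.04 -0.33 -3.75] kg 0.388 w 32.213282334092405 p [ 557.2 -196.3  252. ] t 21.5917
```

View pics/side3.png

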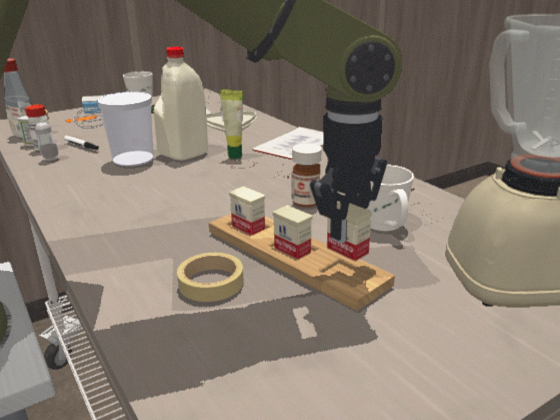

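The right tin hangs upright at (345,230), and the left (248,210) and middle (292,230) tins are seated. The middle one is heaviest: about 0.58 kg, against 0.18 and 0.39. I'll return the right tin and lift the middle one.

Run:
```python
from h import *
put(2)
x,y=TIN[1]; bot.move_to([x,y,300],Q); bot.servo_line([x,y,207],speed=120)
bot.move_gripper(20,60); bot.servo_line([x,y,252],speed=60); bot.servo_line([x,y,397],speed=100)
bot.dwell(1); f=fz(); print(f.round(2),bot.read_grip_width(),np.round(bot.read_ee_pos(),1),bot.read_clock())
for n in ["side","scene"]:
    c=shot(n); cv2.imwrite(f"pics/{n}4.png",c["image"])
    for t in ["tin_a","mug","cinnamon","tape"]:
        for r in eyes.trace(n,t):
            P=cloud(c,r["pixels"])
            if r["p"]>.3 and len(P)>20: print(n,t,round(r["p"],2),np.median(P,0).round(),np.percentile(P,[2,98],axis=0).round().tolist())
```

```text
hit False [ 557.2 -196.3  207.7] [-0.3  0.5 -3.5]
t 24.5917
sd [0.48 0.46 0.38]
[ 0.29  0.33 -5.77] 32.37742032267399 [535.2 -87.3 397. ] 30.75
side tin_a 0.95 [ 547. -209.   53.] [[538.0, -226.0, 13.0], [575.0, -174.0, 78.0]]
side tin_a 0.94 [506.   4.  52.] [[495.0, -10.0, 14.0], [535.0, 42.0, 78.0]]
side tin_a 0.56 [ 529. -111.  231.] [[517.0, -117.0, 202.0], [554.0, -71.0, 267.0]]
side mug 0.85 [714. -99.  68.] [[691.0, -151.0, 5.0], [778.0, -37.0, 94.0]]
side cinnamon 0.67 [662.  54.  64.] [[645.0, 42.0, 2.0], [692.0, 89.0, 112.0]]
scene tin_a 0.93 [528. -64. 251.] [[513.0, -106.0, 204.0], [549.0, -59.0, 268.0]]
scene tin_a 0.82 [ 550. -181.   61.] [[537.0, -273.0, -3.0], [600.0, -168.0, 79.0]]
scene tin_a 0.78 [506.  31.  71.] [[493.0, -6.0, 16.0], [530.0, 48.0, 79.0]]
scene mug 0.61 [726. -83.  64.] [[690.0, -147.0, 9.0], [776.0, -36.0, 96.0]]
scene cinnamon 0.85 [658.  80.  74.] [[644.0, 48.0, 10.0], [694.0, 98.0, 114.0]]
scene tape 0.74 [388. -78.  22.] [[345.0, -126.0, 2.0], [435.0, -36.0, 27.0]]
```

View pics/side4.png

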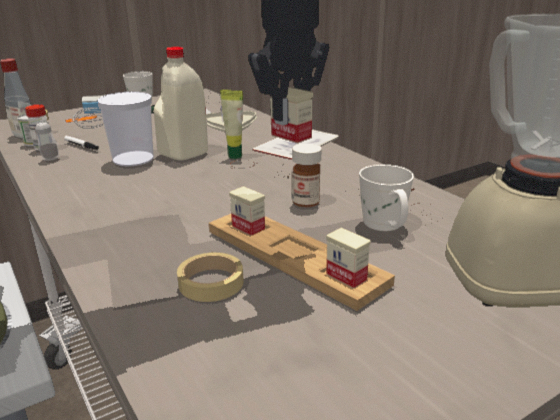

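The middle tin is held upright at (290,115), with its underside at about 200 mm. The lighter tins stand in their pockets (248,210) and (347,257), and the mug, jar and tape roll have not moved.

```bash
python3 -c "
from h import *
print(bot.finish_job())"
```

```text
the job is handed in; nothing more can be done
None
```

The job is handed in: the middle tin was the heaviest (about 0.58 kg, against 0.18 left and 0.39 right) and is held upright about 200 mm above the table over the rack, with the other two back in their pockets and the mug, jar and tape roll undisturbed.

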